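Load the napkin-ring stand and close it with its end cap

TASK

Put the napkin rings away on the wooden stand: slide the square ring onto the horizontal dowel first, fully home against the rosette at the post, then the eight-sided ring fully home against it, and last push the end cap onto the dowel's thin end until it stops, so that nothing can slide off. The dowel does not sit quite true in its post, so feel your way on and never push or pull on the stand harder than about 25 N; leave the other things on the worktop where they are.

Things in the scene. Friction and masses are not known exactly. Their poses are not given: they have to be found in the camera images.
- stand: Fixed, rigid wooden napkin-ring stand. Origin: on the worktop, under the middle of the rosette's front face. The dowel points along its own -y. Base plate 110x130x16 mm, y = -80 to +50 mm. Post 30 mm wide, y = 8 to 34 mm, top 136 mm above the worktop. Rosette (disc at the dowel's root) 30 mm diameter, 8 mm thick.
- dowel_root (a point): NOMINAL place of the dowel's axis at the rosette face, 110 mm over the worktop, axes as the stand. The real dowel is off by a hidden amount, up to 4 mm along x and up to 4 mm in height, the same along its whole length; it stays level, parallel to y, and is exact along y. Along -y: 18 mm diameter for 53 mm, cone down to 12 mm at 58 mm, then 12 mm spigot.
- dowel_tip (a point): NOMINAL tip of the dowel (same hidden error), 80 mm along -y from the rosette face. The 12 mm spigot tapers from 75 mm to a 6 mm wide tip. Two sprung steel nubs at its left and right, 68 mm from the rosette, stand out to 17 mm across: rings pass over them; the cap's bore rubs over them (about 5 to 12 N), and they then keep it on.
- ring_square_center (a point): Centre of the square wooden napkin ring: 44x44 mm outside, 27.5 mm long along its own y, through hole 21 mm diameter along y. Stands on a flat side, hole level, centre 22 mm up; either end may go on first. Home: centre 13.75 mm from the rosette face. About 60 g.
- ring_octagon_center (a point): Centre of the eight-sided wooden napkin ring: 44 mm across flats (flats at its +-x and +-z), 27.5 mm long along its own y, through hole 21 mm across along y. Stands on a flat, hole level, centre 22 mm up; either end may go on first. Home: centre 41.25 mm from the rosette face. About 50 g.
- cap_center (a point): Centre of the end cap: square wooden block 36x36 mm, 31 mm long along its own y, plus a small round boss 5 mm proud of its closed -y end. Mouth at its +y end (15.5 mm from the centre): blind bore 15 mm diameter, 23 mm deep. Lies on a flat side, bore level, centre 18 mm up. Home: bore floor on the dowel tip, centre 72.5 mm from the rosette face. 50 g.
- salt_shaker: Bystander, not to be disturbed: white salt shaker, 44x44x90 mm; origin at its underside.
- candle: Bystander, not to be disturbed: candle in a glass, 76x76x90 mm; origin at its underside.
- teaspoon: Bystander, not to be disturbed: steel teaspoon, 130x26x11 mm; origin at its underside.
- lime: Bystander, not to be disturbed: lime, 57x46x45 mm; origin at its underside.
- peeler: Bystander, not to be disturbed: black-handled peeler, 170x25x18 mm; origin at its underside.
- honey: Bystander, not to be disturbed: honey jar, 65x65x100 mm; origin at its underside.
There are look-alikes about, which are no part of the job. What is shaped like the part that bears ring_square_center but red is not meant. What is shaped like the part that bears cap_center but blue is not meant.

How it is judged:
By the outcome, as a careful person would: the job done as asked, in the order asked, and still so for the second after the job is handed in, with the robot touching nothing.
It also fails if it takes over 72 s, if anything falls off the work surface, if the arm or the gripper's body presses on something with over 40 N, if the wrist force passes 120 N, or if a joint passes its speed limit or range.

ROBOT

A 7-joint arm with a two-finger parallel gripper is mounted at the origin on a cart in front of the work surface, level with it; the furniture and walls round the work are solid. World frame = base frame: x ahead of the robot, y to its left, z up, the work surface at z = 0. Lengths are in m, angles in rad, forces in N, time in s.
With the tool pointing down it reaches from about 0.425 to 0.875 m from the base axis. Payload 4.7 kg.
Tool frame: the origin (TCP) lies on the centre line of the jaws, within the pads' length; the fingertips stand ahead of it and the grasp point (between the pads) lies 2 mm behind it (nose_length is the z of the fingertips in the tool frame, in m); z points along the fingers, y is the line along which they close (so a half turn about z gives the same grasp; the last joint's range is limited). The gripper opens to 87 mm and grips with 3 to 60 N. Pads are 19 mm wide; open, the fingers measure 117 mm over their backs; the gripper's body (75 mm by 190 mm) begins 51 mm behind the grasp point.
Start: joints at [1.13, 0.321, -0.07, 1.45, 0.023, 1.371, -0.057], TCP at [0.286, -0.584, 0.206] pointing down, gripper open.
Joint ranges: [-2.86, 2.86], [-0.3, 2.09], [-1.38, 1.24], [0.06, 2.45], [-1.56, 4.7], [0.09, 2.05], [-2.69, 2.69]. Speed limits (rad/s): [2.57, 2.57, 3.14, 3.14, 3.14, 3.14, 3.14].

INTERFACE

Orientations are given as a rotation vector (axis times angle).
In Python, from bench import * gives the robot as it stands.
- The arm moves only by the tool send_rows, never from a script. Its arguments are lists of equal length, an entry for each row: "xyz": the shift along the tool's x, y, z in mm, a list of three; "dr": the turn, a rotation vector about the tool's x, y, z in rad, a list of three. A call has exactly 10 rows; each row is the pose to reach, as a shift and turn from the pose commanded when the call began, along the tool's axes at that moment; what a row does not reach only later rows make up. A row lasts 1/12 s, in which the tool goes at most 41.7 mm and 7.16 degrees, less where a joint would pass 70% of its speed; a pose out of reach is approached as far as the arm can. A call with a gripper value outside its range is refused whole. "jaw" is the finger opening in mm, from 0 to 87, set as the call begins (left out, the last holds). The fingers move at their own pace and stop on an object; "grip_force" is the grip in N (left out, the last holds). Time passes only in rows, so rows that repeat a pose let the fingers close, or fill a call up. It gives the time, the measured TCP pose, the force, the opening and the grip force at its end, in the units of the state.
- get_state(): the state, without advancing time (a new reading comes with each control period).
- get_image(name): name is "side" or "top"; returns the picture (480x640x3 uint8, red, green, blue); there is no depth.
- calibration(name): a dict with "vfov" (degrees; the focal length in pixels is half the picture's height over the tangent of half this angle, whatever the lens; pixels are square), "cx", "cy" (the principal point, pixels), "rvec" (rotation vector, rad) and "tvec" (3), from world to camera coordinates, as OpenCV has them. Camera axes: x right, y down, z forward; pixel columns grow to the right and rows downward; lengths in m; the calibration is good to about 2 mm. A picture is of the moment at which its call begins. calibration takes no time and is no camera call.
- close_job(): hands the job in; it is judged then, once.
The state is a dict: "time": time; "joint_positions": joint angles; "qd": joint speeds; "joint_torque": joint torques, N m; "position": TCP position; "tool_rot": TCP orientation; "ft_force": force on the tool from outside, world axes, zero at the start; "torque": the same for the moment, N m; "grip_width": opening from 0.0 (shut) to 1.0 (fully open); "grip_force": force on a finger pad.
Only numpy, scipy, OpenCV 4.12 (cv2) and the standard library are available. Lean on these libraries where they do the work, as an engineer would, in place of code of your own. Each camera call takes 0.05 s, during which the arm holds its last target. There are 200 camera calls.

## Working session

There is one attempt and no reset: what is moved stays moved. The work goes in short steps, Python scripts to look and compute and a tool call to move; the robot and the scene stay as the last step left them, time stands still between calls to the robot, and variables do not carry over. Pictures are saved under pics/ and viewed, at most 10 in all, crops included, and the job is handed in when it is done.

Besides the shell and the picture viewer there is one more tool, called after "Request:" by a JSON object that holds its "method" and its "body", one argument or row to a line. send_rows: Moves the arm, as the interface text tells. Its arguments: {"type":"object","properties":{"xyz":{"type":"array"},"dr":{"type":"array"},"jaw":{"type":"number"},"grip_force":{"type":"number"}},"required":["xyz","dr"]}

```bash
mkdir -p pics; ls; python3 - <<'E'
from bench import *
import cv2
s=get_state(); print(s)
for n in("side","top"):
    cv2.imwrite(f"pics/{n}0.png",get_image(n)[:,:,::-1]); print(n,calibration(n))
E
```

```text
pics
{'time': 0.0, 'joint_positions': array([ 1.13011139,  0.32183825, -0.07007158,  1.45168356,  0.02258913,
        1.3708314 , -0.05692313]), 'qd': array([-0.00141503,  0.00119791, -0.00208322, -0.00032724,  0.00013198,
       -0.0002622 ,  0.00023658]), 'joint_torque': array([ 4.76401544e-05, -4.91294682e+01, -4.03829115e-01, -3.12526989e+01,
       -6.36654929e-02,  4.36449295e-02,  1.87389969e-04]), 'position': array([ 0.28520802, -0.58341244,  0.20464727]), 'tool_rot': array([-3.05887201e+00, -7.07795011e-01,  8.41926116e-04]), 'ft_force': array([-0.25737577,  0.27962933, -0.14954346]), 'torque': array([-0.0395416 ,  0.03970272,  0.00362836]), 'grip_force': 0.0, 'grip_width': 1.0007696571181617}
side {'vfov': 56.72873856894474, 'cx': 317.5238013464182, 'cy': 232.03778385828818, 'rvec': array([ 2.24166693, -0.34053373,  0.1551127 ]), 'tvec': array([-0.55332638,  0.18880159,  0.8860153 ])}
top {'vfov': 50.306716210434026, 'cx': 323.3986771585809, 'cy': 233.29970046964905, 'rvec': array([ 2.17554889, -2.12971523,  0.18761645]), 'tvec': array([0.00534032, 0.5630181 , 1.00670503])}
```

View pics/side0.png

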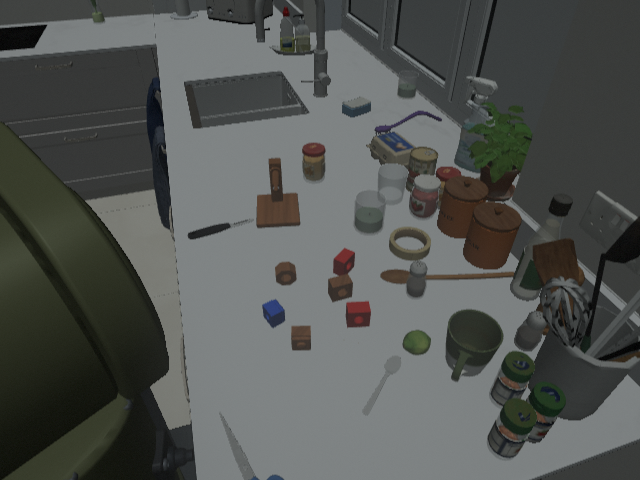

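View pics/top0.png

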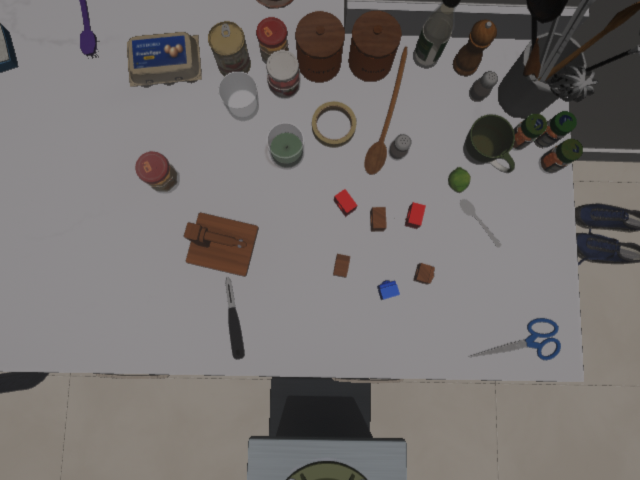

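Top view: brown blocks at (342,265), (378,218) and (425,273). Red blocks at (346,202) and (416,215) and the blue one at (389,289) are look-alikes. The stand is at (222,244) with its dowel pointing right. I'll enlarge to tell the brown ones apart.

```bash
cat > h.py <<'E'
import numpy as np, cv2
from bench import *
from scipy.spatial.transform import Rotation as R
def cam(n):
    c=calibration(n); f=240/np.tan(np.radians(c['vfov']/2))
    return np.array([[f,0,c['cx']],[0,f,c['cy']],[0,0,1]]),c['rvec'],c['tvec']
def proj(n,p):
    K,r,t=cam(n); return cv2.projectPoints(np.atleast_2d(np.float64(p)),r,t,K,None)[0][:,0]
def ray(n,uv):
    K,r,t=cam(n); M=cv2.Rodrigues(r)[0]; C=-M.T@t
    d=(M.T@np.linalg.inv(K)@np.c_[np.atleast_2d(uv),np.ones(len(np.atleast_2d(uv)))].T).T
    return C,d
def onz(n,uv,z):
    C,d=ray(n,uv); return C+d*((z-C[2])/d[:,2])[:,None]
def save(n,im): cv2.imwrite('pics/'+n+'.png',im[:,:,::-1])
E
python3 - <<'E'
from h import *
t=cv2.imread('pics/top0.png'); s=cv2.imread('pics/side0.png')
a=cv2.resize(t[190:310,180:440],None,fx=3,fy=3,interpolation=cv2.INTER_CUBIC)
b=cv2.resize(s[150:230,240:320],(240,240),interpolation=cv2.INTER_CUBIC)
c=cv2.resize(s[245:355,255:385],(284,240),interpolation=cv2.INTER_CUBIC)
o=np.zeros((600,780,3),np.uint8); o[:360]=a; o[360:,:240]=b; o[360:,240:524]=c
cv2.imwrite('pics/crop1.png',cv2.convertScaleAbs(o,alpha=1.7))
print(onz('top',[[342,265],[378,218],[425,273],[222,244]],.04))
print(onz('side',[[286,273],[340,288],[301,337],[240,237]],.02))
E
```

```text
[[ 0.49862848 -0.02196632  0.04      ]
 [ 0.59787657 -0.09530158  0.04      ]
 [ 0.48591631 -0.19199407  0.04      ]
 [ 0.53629305  0.22390001  0.04      ]]
[[ 0.50107424 -0.01953942  0.02      ]
 [ 0.59886875 -0.09688277  0.02      ]
 [ 0.48664458 -0.19380081  0.02      ]
 [ 0.42537399  0.13177316  0.02      ]]
```

View pics/crop1.png

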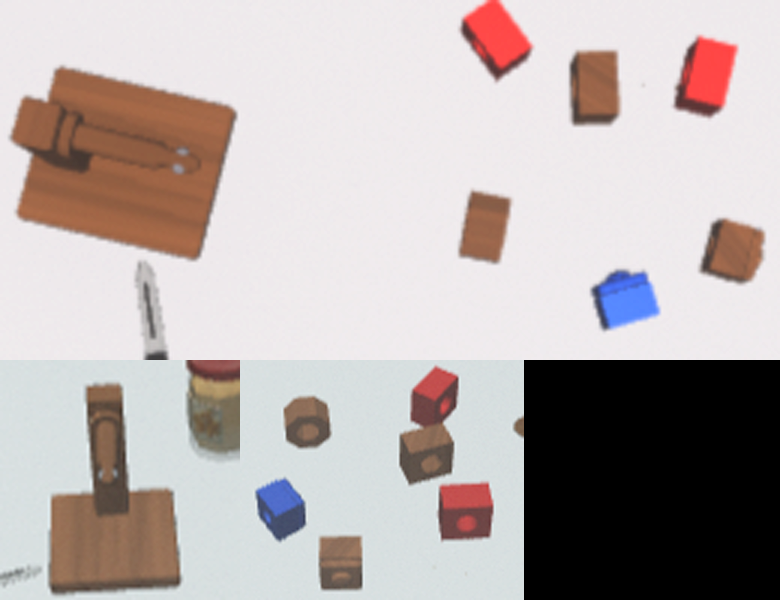

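Octagon = top (342,265): eight-sided outline in the side view at (286,273). Square ring = top (378,218): brown with a through hole, side view (340,288). Cap = top (425,273), with its boss to the right, so the mouth faces the stand; side view (301,337). The red and blue blocks are decoys. One enlarged crop will confirm this and give corner positions.

```bash
python3 - <<'E'
from h import *
import bench
print([ (k,v) for k,v in vars(bench).items() if 'nose' in k.lower()])
t=cv2.imread('pics/top0.png'); s=cv2.imread('pics/side0.png')
f=lambda im,u,v,w,h,k:cv2.resize(im[v-h:v+h,u-w:u+w],None,fx=k,fy=k,interpolation=cv2.INTER_CUBIC)
o=np.zeros((600,800,3),np.uint8)
for i,(u,v) in enumerate([(342,265),(378,218),(425,273)]): o[:256,i*264:i*264+256]=f(t,u,v,16,16,8)
o[262:598,:616]=f(t,225,245,44,24,7)
o[270:590,630:790]=f(s,278,190,10,20,8)
cv2.imwrite('pics/crop2.png',cv2.convertScaleAbs(o,alpha=1.8))
for n in('top','side'): print(n,ray(n,[[320,240]])[0])
hsv=cv2.cvtColor(t,cv2.COLOR_BGR2HSV); m=((hsv[...,0]<22)&(hsv[...,1]>90)).astype(np.uint8)
for c in cv2.findContours(m,0,1)[0]:
    x,y=c[:,0].mean(0)
    if cv2.contourArea(c)>100 and 180<x<450 and 180<y<310: print(cv2.contourArea(c),cv2.minAreaRect(c),cv2.approxPolyDP(cv2.convexHull(c),1.5,True)[:,0].tolist())
E
```

```text
[('nose_length', 0.017)]
top [0.40405284 0.03898433 1.07967331]
side [ 0.36518579 -0.70092843  0.70864513]
231.0 ((424.7647705078125, 272.94122314453125), (17.46256446838379, 16.97749137878418), 14.03624439239502) [[421, 264], [433, 267], [433, 276], [429, 282], [417, 279], [416, 272]]
228.0 ((341.310791015625, 265.1351318359375), (12.823122024536133, 20.54987335205078), 9.462321281433105) [[337, 255], [348, 257], [345, 276], [334, 274]]
3063.0 ((217.92295837402344, 242.9524688720703), (69.68521881103516, 51.36206817626953), 13.240520477294922) [[199, 213], [257, 227], [244, 275], [186, 261], [185, 231], [187, 224]]
254.5 ((378.0, 217.5), (21.0, 14.0), 90.0) [[384, 208], [385, 227], [374, 228], [371, 222], [372, 209], [377, 207]]
317.0 ((415.095458984375, 214.75279235839844), (15.665212631225586, 23.910064697265625), 12.994616508483887) [[425, 205], [421, 224], [416, 227], [406, 224], [408, 211], [413, 202]]
295.0 ((344.7799987792969, 201.5399932861328), (22.200000762939453, 15.800002098083496), 53.13010025024414) [[344, 189], [356, 204], [346, 214], [339, 207], [335, 199], [335, 195]]
```

View pics/crop2.png

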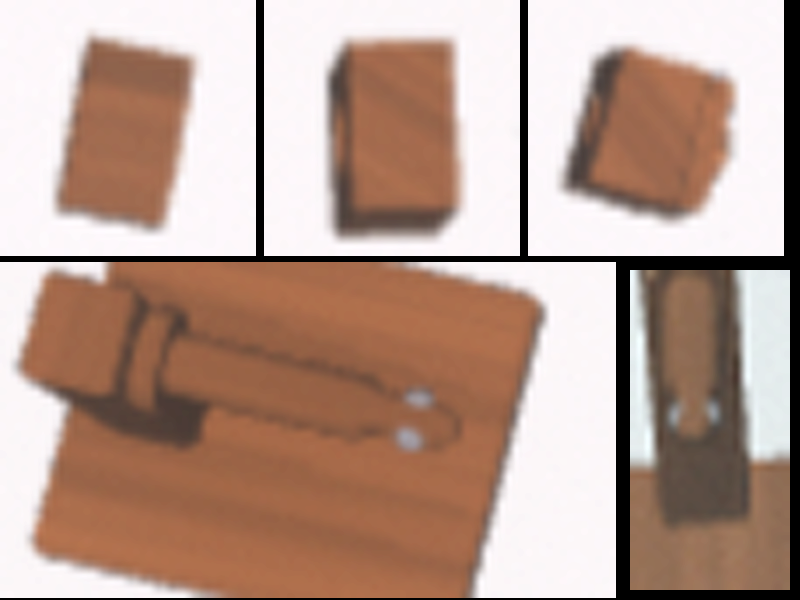

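```bash
python3 - <<'E'
from h import *
A=lambda l:np.array(l,float)
def rep(n,q,z):
    w=onz('top',q,z)[:,:2]; e1=(w[1]-w[0]+w[2]-w[3])/2; e2=(w[3]-w[0]+w[2]-w[1])/2
    print(n,'c',w.mean(0).round(4),'e1 len,deg',np.hypot(*e1).round(4),np.degrees(np.arctan2(e1[1],e1[0])).round(1),'e2',np.hypot(*e2).round(4),np.degrees(np.arctan2(e2[1],e2[0])).round(1)); return w
P=rep('plate',A([[199,213],[257,227],[244,275],[186,261]])+.3,.016)
q=lambda l,u,v,x0:A([[u+(x-x0)/8,v+y/8] for x,y in l])
rep('sq',q([(346,42),(452,42),(457,208),(352,208)],362,202,264),.044)
rep('oct',q([(90,38),(193,58),(160,228),(57,208)],326,249,0),.022)
rep('cap',q([(628,52),(730,78),(690,215),(592,188)],409,257,528),.036)
# nubs
C1,d1=ray('top',[[240.0,243.3]]);C2,d2=ray('side',[[276.0,188.1]])
M=np.c_[d1[0],-d2[0]]; s=np.linalg.lstsq(M,C2-C1,rcond=None)[0]
a,b=C1+s[0]*d1[0],C2+s[1]*d2[0]; print('nub mid',a,b)
th=np.radians(-12); 
ang=[np.arctan2(*(P[0]-P[1])[::-1]),np.arctan2(*(P[3]-P[2])[::-1])]; print('stand +y dir deg',np.degrees(ang))
yd=(P[0]-P[1]+P[3]-P[2]);yd/=np.hypot(*yd); xd=A([yd[1],-yd[0]])
O=P.mean(0)+.015*yd; print('stand O',O,'yaw',np.degrees(np.arctan2(xd[1],xd[0])))
for w in(a,b): print('nub in stand',(w[:2]-O)@xd,(w[:2]-O)@yd,w[2])
print('nominal nub px',proj('top',[*(O-.068*yd),.11]),proj('side',[*(O-.068*yd),.11]))
print(R.from_rotvec(get_state()['tool_rot']).as_matrix().round(3))
E
```

```text
plate c [0.5391 0.2285] e1 len,deg 0.1249 -102.4 e2 0.104 167.8
sq c [ 0.598  -0.0973] e1 len,deg 0.0273 -88.6 e2 0.0436 -178.0
oct c [ 0.499  -0.0223] e1 len,deg 0.0272 -99.8 e2 0.0451 169.8
cap c [ 0.485  -0.1939] e1 len,deg 0.0264 -103.7 e2 0.0366 163.9
nub mid [0.52948245 0.17733439 0.11018553] [0.53019301 0.17725589 0.11026626]
stand +y dir deg [77.60886691 77.67699068]
stand O [0.54230121 0.2431677 ] yaw -12.357323702811755
nub in stand 0.0015670709141350605 -0.06705139365883513 0.1101855290572279
nub in stand 0.002277972773320521 -0.06697601434036313 0.11026625666711465
nominal nub px [[240.28431587 244.22144464]] [[275.05915727 188.47960809]]
[[ 0.898  0.439 -0.001]
 [ 0.439 -0.898  0.002]
 [-0.    -0.002 -1.   ]]
```

```bash
cat >> h.py <<'E'
def ori(yaw): # tool down, tool y at 'yaw' deg from world +x
    a=np.radians(yaw); y=np.array([np.cos(a),np.sin(a),0]); z=np.array([0,0,-1.]); return np.c_[np.cross(y,z),y,z]
O=np.array([.5442,.2428]); YS=-12.3
def stand(sx,sy,z):
    a=np.radians(YS); return [*(O+sx*np.array([np.cos(a),np.sin(a)])+sy*np.array([-np.sin(a),np.cos(a)])),z]
def to(p,yaw):
    s=get_state(); M=R.from_rotvec(s['tool_rot']).as_matrix()
    print('xyz',(M.T@(np.array(p)-s['position'])*1e3).round(1).tolist(),'dr',R.from_matrix(M.T@ori(yaw)).as_rotvec().round(3).tolist(),'t',round(s['time'],2))
E
python3 -c "
from h import *
to([.598,-.097,.12],1.7)"
```

```text
xyz [494.7, -299.5, 85.2] dr [-0.002, -0.001, -1.146] t 0.1
```

Request:
{"method": "send_rows", "body": {
  "xyz": [
    [30, -18, 0],
    [65, -39, 0],
    [100, -60, 0],
    [135, -81, 5],
    [170, -103, 10],
    [205, -124, 15],
    [240, -145, 20],
    [275, -166, 25],
    [310, -187, 30],
    [345, -208, 35]
  ],
  "dr": [
    [0, 0, -0.08],
    [0, 0, -0.19],
    [0, 0, -0.3],
    [0, 0, -0.41],
    [0, 0, -0.52],
    [0, 0, -0.63],
    [0, 0, -0.74],
    [0, 0, -0.85],
    [0, 0, -0.96],
    [0, 0, -1.07]
  ],
  "jaw": 87,
  "grip_force": 30
}}

```text
time: 0.93
position: [0.5045, -0.2437, 0.1703]
tool_rot: [-2.266, -2.176, 0.001]
ft_force: [1.7, -0.2, 0.4]
grip_width: 0.996
grip_force: 0.0
```

```bash
python3 -c "
from h import *
to([.598,-.097,.08],1.7)"
```

```text
xyz [150.4, 87.5, 90.3] dr [-0.0, 0.0, -0.07] t 0.93
```

Request:
{"method": "send_rows", "body": {
  "xyz": [
    [30, 17, 18],
    [60, 35, 36],
    [90, 52, 54],
    [115, 67, 70],
    [138, 80, 82],
    [148, 87, 88],
    [150, 87.5, 90],
    [150, 87.5, 90],
    [150, 87.5, 90],
    [150, 87.5, 90]
  ],
  "dr": [
    [0, 0, -0.02],
    [0, 0, -0.04],
    [0, 0, -0.06],
    [0, 0, -0.07],
    [0, 0, -0.07],
    [0, 0, -0.07],
    [0, 0, -0.07],
    [0, 0, -0.07],
    [0, 0, -0.07],
    [0, 0, -0.07]
  ]
}}

```text
time: 1.77
position: [0.5982, -0.1025, 0.0816]
tool_rot: [2.197, 2.243, -0.001]
ft_force: [-0.3, -0.1, -0.1]
grip_width: 1.003
grip_force: 0.0
```

```bash
python3 - <<'E'
from h import *
to([.598,-.097,.023],1.7)
print(get_state()['ft_force'])
E
```

```text
xyz [5.7, -0.1, 58.6] dr [0.001, 0.002, -0.009] t 1.77
[-0.27989896 -0.08377035 -0.09126689]
```

Request:
{"method": "send_rows", "body": {
  "xyz": [
    [1, 0, 8],
    [2, 0, 17],
    [4, 0, 27],
    [5, 0, 37],
    [5.7, 0, 46],
    [5.7, 0, 53],
    [5.7, 0, 57],
    [5.7, 0, 58],
    [5.7, 0, 58],
    [5.7, 0, 58]
  ],
  "dr": [
    [0, 0, 0],
    [0, 0, 0],
    [0, 0, 0],
    [0, 0, 0],
    [0, 0, 0],
    [0, 0, 0],
    [0, 0, -0.009],
    [0, 0, -0.009],
    [0, 0, -0.009],
    [0, 0, -0.009]
  ]
}}

```text
time: 2.6
position: [0.5987, -0.0941, 0.0231]
tool_rot: [2.184, 2.257, 0.001]
ft_force: [-0.1, 0.4, -0.4]
grip_width: 1.001
grip_force: 0.0
```

Request:
{"method": "send_rows", "body": {
  "xyz": [
    [0, 0, 0],
    [0, 0, 0],
    [0, 0, 0],
    [0, 0, 0],
    [0, 0, 0],
    [0, 0, 0],
    [0, 0, 0],
    [0, 0, 0],
    [0, 0, 0],
    [0, 0, 0]
  ],
  "dr": [
    [0, 0, 0],
    [0, 0, 0],
    [0, 0, 0],
    [0, 0, 0],
    [0, 0, 0],
    [0, 0, 0],
    [0, 0, 0],
    [0, 0, 0],
    [0, 0, 0],
    [0, 0, 0]
  ],
  "jaw": 30
}}

```text
time: 3.43
position: [0.5984, -0.0941, 0.0228]
tool_rot: [2.184, 2.258, 0.0]
ft_force: [0.3, -0.6, 0.1]
grip_width: 0.498
grip_force: 30.0
```

```bash
python3 - <<'E'
from h import *
s=get_state();print(s['position'],s['ft_force'],s['grip_width']*87,s['grip_force'])
to([*s['position'][:2],.13],1.7)
to(stand(0,-.112,.112),YS)
E
```

```text
[ 0.59836573 -0.09405743  0.02279396] [ 0.33748847 -0.6280698   0.08365902] 43.33230496111689 29.99027967453003
xyz [-0.0, 0.0, -107.2] dr [0.0, 0.0, 0.003] t 3.43
xyz [229.9, -70.4, -89.3] dr [0.0, 0.0, 0.248] t 3.43
```

Request:
{"method": "send_rows", "body": {
  "xyz": [
    [0, 0, -15],
    [0, 0, -40],
    [15, -5, -65],
    [45, -14, -82],
    [80, -25, -89],
    [115, -36, -89],
    [150, -47, -89],
    [180, -57, -89],
    [205, -66, -89],
    [220, -70, -89]
  ],
  "dr": [
    [0, 0, 0],
    [0, 0, 0],
    [0, 0, 0.03],
    [0, 0, 0.07],
    [0, 0, 0.11],
    [0, 0, 0.15],
    [0, 0, 0.19],
    [0, 0, 0.22],
    [0, 0, 0.24],
    [0, 0, 0.248]
  ]
}}

```text
time: 4.27
position: [0.5189, 0.1275, 0.1118]
tool_rot: [-2.443, -1.974, 0.0]
ft_force: [-0.1, 0.7, -1.3]
grip_width: 0.495
grip_force: 30.0
```

Request:
{"method": "send_rows", "body": {
  "xyz": [
    [0, 0, 0],
    [0, 0, 0],
    [0, 0, 0],
    [0, 0, 0],
    [0, 0, 0],
    [0, 0, 0],
    [0, 0, 0],
    [0, 0, 0],
    [0, 0, 0],
    [0, 0, 0]
  ],
  "dr": [
    [0, 0, 0],
    [0, 0, 0],
    [0, 0, 0],
    [0, 0, 0],
    [0, 0, 0],
    [0, 0, 0],
    [0, 0, 0],
    [0, 0, 0],
    [0, 0, 0],
    [0, 0, 0]
  ]
}}

```text
time: 5.1
position: [0.521, 0.1235, 0.1117]
tool_rot: [2.447, 1.97, -0.0]
ft_force: [0.4, -0.0, -0.3]
grip_width: 0.497
grip_force: 30.0
```

```bash
python3 - <<'E'
from h import *
s=get_state();print(s['position'],s['ft_force'],s['grip_width']*87,s['grip_force'])
to(stand(0,-.105,.111),YS)
im=get_image('top');sd=get_image('side')
f=lambda im,u,v,w,h,k:cv2.resize(im[v-h:v+h,u-w:u+w],None,fx=k,fy=k,interpolation=cv2.INTER_CUBIC)
o=np.zeros((600,800,3),np.uint8); o[:420,:390]=f(im,255,235,65,70,3); o[:600,400:800]=f(sd,280,195,40,60,5)
save('fit1',cv2.convertScaleAbs(o,alpha=1.7))
E
```

```text
[0.52100754 0.12348954 0.11170824] [ 0.42916755 -0.04307693 -0.2824499 ] 43.23797594049869 29.98992919921875
xyz [16.5, -2.8, 0.7] dr [-0.0, 0.0, -0.0] t 5.1
```

View pics/fit1.png

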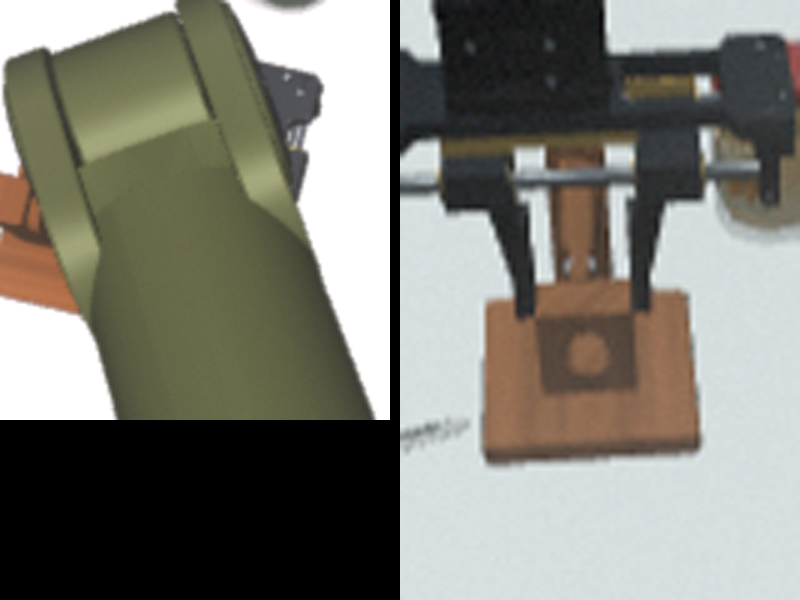

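```bash
python3 - <<'E'
from h import *
s=get_state();p=s['position'];M=R.from_rotvec(s['tool_rot']).as_matrix()
for n,q in dict(tipL=[0,-.022,.017],tipR=[0,.022,.017],face=[-.0137,0,.0008],face_top=[-.0137,0,-.021],face3=[-.0167,0,.0008]).items():
    u=proj('side',p+M@np.array(q))[0]; print(n,u.round(1),((u-[240,135])*5+[400,0]).round())
u=(np.array([588,352])-[400,0])/5+[240,135]
C,d=ray('side',[u])
# on the vertical plane through axis at face
print(u,s['joint_positions'].round(2))
E
```

```text
tipL [268.3 207.2] [542. 361.]
tipR [287.3 206.2] [636. 356.]
face [277.5 204.5] [587. 348.]
face_top [276.9 196.7] [584. 308.]
face3 [277.5 205.3] [587. 352.]
[277.6 205.4] [ 0.29  0.2  -0.63  1.84  0.13  1.15 -0.6 ]
```

Request:
{"method": "send_rows", "body": {
  "xyz": [
    [4, -1, 0.3],
    [9, -2, 0.6],
    [14, -2.8, 0.7],
    [18, -2.8, 0.7],
    [22, -2.8, 0.7],
    [25, -2.8, 0.7],
    [28, -2.8, 0.7],
    [31, -2.8, 0.7],
    [33, -2.8, 0.7],
    [34, -2.8, 0.7]
  ],
  "dr": [
    [0, 0, 0],
    [0, 0, 0],
    [0, 0, 0],
    [0, 0, 0],
    [0, 0, 0],
    [0, 0, 0],
    [0, 0, 0],
    [0, 0, 0],
    [0, 0, 0],
    [0, 0, 0]
  ]
}}

```text
time: 6.03
position: [0.5256, 0.1577, 0.111]
tool_rot: [-2.447, -1.971, -0.0]
ft_force: [-0.1, 0.2, -0.2]
grip_width: 0.497
grip_force: 30.0
```

```bash
python3 - <<'E'
from h import *
s=get_state();print(s['position'],s['ft_force'])
to(stand(0,-.0765,.111),YS)
E
```

```text
[0.52559821 0.15772245 0.11101364] [-0.08607532  0.21325675 -0.22775273]
xyz [10.6, 0.1, 0.0] dr [0.0, -0.0, 0.0] t 6.03
```

Request:
{"method": "send_rows", "body": {
  "xyz": [
    [1, 0, 0],
    [2, 0, 0],
    [4, 0, 0],
    [5, 0, 0],
    [7, 0, 0],
    [8, 0, 0],
    [10, 0, 0],
    [11, 0, 0],
    [12, 0, 0],
    [12, 0, 0]
  ],
  "dr": [
    [0, 0, 0],
    [0, 0, 0],
    [0, 0, 0],
    [0, 0, 0],
    [0, 0, 0],
    [0, 0, 0],
    [0, 0, 0],
    [0, 0, 0],
    [0, 0, 0],
    [0, 0, 0]
  ]
}}

```text
time: 6.87
position: [0.5281, 0.1694, 0.111]
tool_rot: [-2.447, -1.971, -0.0]
ft_force: [-0.3, 0.1, 0.0]
grip_width: 0.494
grip_force: 30.0
```

Request:
{"method": "send_rows", "body": {
  "xyz": [
    [0, 0, 0.3],
    [0, 0, 0.7],
    [0, 0, 1],
    [0, 0, 1.5],
    [0, 0, 2],
    [0, 0, 2.5],
    [0, 0, 2.8],
    [0, 0, 3],
    [0, 0, 3],
    [0, 0, 3]
  ],
  "dr": [
    [0, 0, 0],
    [0, 0, 0],
    [0, 0, 0],
    [0, 0, 0],
    [0, 0, 0],
    [0, 0, 0],
    [0, 0, 0],
    [0, 0, 0],
    [0, 0, 0],
    [0, 0, 0]
  ]
}}

```text
time: 7.7
position: [0.5281, 0.1691, 0.108]
tool_rot: [2.447, 1.97, -0.0]
ft_force: [0.8, 0.3, -0.5]
grip_width: 0.499
grip_force: 30.0
```

Request:
{"method": "send_rows", "body": {
  "xyz": [
    [0, 0, 0.2],
    [0, 0, 0.4],
    [0, 0, 0.6],
    [0, 0, 0.8],
    [0, 0, 1],
    [0, 0, 1.2],
    [0, 0, 1.4],
    [0, 0, 1.6],
    [0, 0, 1.8],
    [0, 0, 2]
  ],
  "dr": [
    [0, 0, 0],
    [0, 0, 0],
    [0, 0, 0],
    [0, 0, 0],
    [0, 0, 0],
    [0, 0, 0],
    [0, 0, 0],
    [0, 0, 0],
    [0, 0, 0],
    [0, 0, 0]
  ]
}}

```text
time: 8.53
position: [0.5284, 0.1691, 0.1063]
tool_rot: [2.447, 1.97, 0.001]
ft_force: [-0.0, -0.1, 1.6]
grip_width: 0.498
grip_force: 30.0
```

Request:
{"method": "send_rows", "body": {
  "xyz": [
    [0, 0, -2],
    [0, 0, -4],
    [0, 0, -5],
    [0, 0, -5],
    [0, 0.3, -5],
    [0, 0.7, -5],
    [0, 1, -5],
    [0, 1.3, -5],
    [0, 1.6, -5],
    [0, 1.8, -5]
  ],
  "dr": [
    [0, 0, 0],
    [0, 0, 0],
    [0, 0, 0],
    [0, 0, 0],
    [0, 0, 0],
    [0, 0, 0],
    [0, 0, 0],
    [0, 0, 0],
    [0, 0, 0],
    [0, 0, 0]
  ]
}}

```text
time: 9.37
position: [0.5299, 0.1687, 0.111]
tool_rot: [2.447, 1.97, -0.0]
ft_force: [0.4, -0.3, -0.2]
grip_width: 0.498
grip_force: 30.0
```

Request:
{"method": "send_rows", "body": {
  "xyz": [
    [0, 0.1, 0],
    [0, 0.2, 0],
    [0, 0.4, 0],
    [0, 0.6, 0],
    [0, 0.7, 0],
    [0, 0.8, 0],
    [0, 0.9, 0],
    [0, 1, 0],
    [0, 1, 0],
    [0, 1, 0]
  ],
  "dr": [
    [0, 0, 0],
    [0, 0, 0],
    [0, 0, 0],
    [0, 0, 0],
    [0, 0, 0],
    [0, 0, 0],
    [0, 0, 0],
    [0, 0, 0],
    [0, 0, 0],
    [0, 0, 0]
  ]
}}

```text
time: 10.2
position: [0.5308, 0.1685, 0.111]
tool_rot: [2.447, 1.97, -0.0]
ft_force: [-0.4, -0.0, -1.6]
grip_width: 0.497
grip_force: 30.0
```

Request:
{"method": "send_rows", "body": {
  "xyz": [
    [0, 0.1, 0],
    [0, 0.2, 0],
    [0, 0.3, 0],
    [0, 0.4, 0],
    [0, 0.5, 0],
    [0, 0.6, 0],
    [0, 0.7, 0],
    [0, 0.8, 0],
    [0, 0.9, 0],
    [0, 1, 0]
  ],
  "dr": [
    [0, 0, 0],
    [0, 0, 0],
    [0, 0, 0],
    [0, 0, 0],
    [0, 0, 0],
    [0, 0, 0],
    [0, 0, 0],
    [0, 0, 0],
    [0, 0, 0],
    [0, 0, 0]
  ]
}}

```text
time: 11.03
position: [0.5315, 0.1683, 0.1109]
tool_rot: [-2.447, -1.97, 0.001]
ft_force: [-1.3, 0.5, -0.2]
grip_width: 0.5
grip_force: 30.0
```

```bash
python3 - <<'E'
from h import *
s=get_state();print(s['position'],s['ft_force'])
M=R.from_rotvec(s['tool_rot']).as_matrix()
d=s['position'][:2]-O; a=np.radians(YS); print('sx,sy',d@[np.cos(a),np.sin(a)],d@[-np.sin(a),np.cos(a)])
E
```

```text
[0.53151605 0.16830816 0.11090337] [-1.25096465  0.46165198 -0.24331733]
sx,sy 0.0034762269305876475 -0.07548399263202586
```

Request:
{"method": "send_rows", "body": {
  "xyz": [
    [0, -1, 0],
    [0, -2, 0],
    [0, -3, 0],
    [0, -4, 0],
    [0, -4.5, 0],
    [0, -4.8, 0],
    [0, -5, 0],
    [0, -5.2, 0],
    [0, -5.4, 0],
    [0, -5.5, 0]
  ],
  "dr": [
    [0, 0, 0],
    [0, 0, 0],
    [0, 0, 0],
    [0, 0, 0],
    [0, 0, 0],
    [0, 0, 0],
    [0, 0, 0],
    [0, 0, 0],
    [0, 0, 0],
    [0, 0, 0]
  ]
}}

```text
time: 11.87
position: [0.5266, 0.1694, 0.111]
tool_rot: [2.447, 1.97, 0.0]
ft_force: [0.8, 0.5, -0.3]
grip_width: 0.502
grip_force: 30.0
```

```bash
cat >> h.py <<'E'
def st():
    s=get_state(); d=s['position'][:2]-O; a=np.radians(YS); c,n=np.cos(a),np.sin(a); f=s['ft_force']
    print('s %.2f %.2f z %.2f'%(d@[c,n]*1e3,d@[-n,c]*1e3,s['position'][2]*1e3),'F %.1f %.1f %.1f'%(f[:2]@[c,n],f[:2]@[-n,c],f[2]),'grip %.1f'%(s['grip_width']*87),'t %.2f'%s['time'])
E
python3 -c "
from h import *
st()"
```

```text
s -1.55 -75.47 z 111.05 F 0.7 0.7 -0.3 grip 43.7 t 11.87
```

Request:
{"method": "send_rows", "body": {
  "xyz": [
    [0, -0.1, 0],
    [0, -0.2, 0],
    [0, -0.3, 0],
    [0, -0.4, 0],
    [0, -0.5, 0],
    [0, -0.6, 0],
    [0, -0.7, 0],
    [0, -0.8, 0],
    [0, -0.8, 0],
    [0, -0.8, 0]
  ],
  "dr": [
    [0, 0, 0],
    [0, 0, 0],
    [0, 0, 0],
    [0, 0, 0],
    [0, 0, 0],
    [0, 0, 0],
    [0, 0, 0],
    [0, 0, 0],
    [0, 0, 0],
    [0, 0, 0]
  ]
}}

```text
time: 12.7
position: [0.5258, 0.1695, 0.1111]
tool_rot: [2.447, 1.97, 0.0]
ft_force: [2.4, -0.8, -1.5]
grip_width: 0.498
grip_force: 30.0
```

```bash
python3 -c "
from h import *
st()"
```

```text
s -2.33 -75.51 z 111.09 F 2.5 -0.3 -1.5 grip 43.4 t 12.70
```

Request:
{"method": "send_rows", "body": {
  "xyz": [
    [0, 1.5, 0],
    [0, 2.9, 0],
    [0, 2.9, 0],
    [2, 2.9, 0],
    [4, 2.9, 0],
    [7, 2.9, 0],
    [10, 2.9, 0],
    [12, 2.9, 0],
    [14, 2.9, 0],
    [16, 2.9, 0]
  ],
  "dr": [
    [0, 0, 0],
    [0, 0, 0],
    [0, 0, 0],
    [0, 0, 0],
    [0, 0, 0],
    [0, 0, 0],
    [0, 0, 0],
    [0, 0, 0],
    [0, 0, 0],
    [0, 0, 0]
  ]
}}

```text
time: 13.53
position: [0.5319, 0.1849, 0.111]
tool_rot: [2.447, 1.97, -0.0]
ft_force: [-0.9, 0.2, -0.9]
grip_width: 0.501
grip_force: 30.0
```

```bash
python3 -c "
from h import *
st()"
```

```text
s 0.33 -59.16 z 111.02 F -0.9 -0.0 -0.9 grip 43.5 t 13.53
```

Past the cone start with no push force. Continuing along the dowel.

Request:
{"method": "send_rows", "body": {
  "xyz": [
    [2, 0.2, 0],
    [4, 0.2, 0],
    [6, 0.2, 0],
    [9, 0.2, 0],
    [12, 0.2, 0],
    [15, 0.2, 0],
    [18, 0.2, 0],
    [20, 0.2, 0],
    [22, 0.2, 0],
    [22, 0.2, 0]
  ],
  "dr": [
    [0, 0, 0],
    [0, 0, 0],
    [0, 0, 0],
    [0, 0, 0],
    [0, 0, 0],
    [0, 0, 0],
    [0, 0, 0],
    [0, 0, 0],
    [0, 0, 0],
    [0, 0, 0]
  ]
}}

```text
time: 14.37
position: [0.5367, 0.2067, 0.111]
tool_rot: [-2.446, -1.971, -0.0]
ft_force: [-0.3, -0.0, -0.8]
grip_width: 0.498
grip_force: 30.0
```

```bash
python3 -c "
from h import *
st()"
```

```text
s 0.41 -36.87 z 111.00 F -0.3 -0.1 -0.8 grip 43.3 t 14.37
```

Request:
{"method": "send_rows", "body": {
  "xyz": [
    [2, 0, 0],
    [5, 0, 0],
    [8, 0, 0],
    [11, 0, 0],
    [14, 0, 0],
    [17, 0, 0],
    [19, 0, 0],
    [21, 0, 0],
    [22, 0, 0],
    [22, 0, 0]
  ],
  "dr": [
    [0, 0, 0],
    [0, 0, 0],
    [0, 0, 0],
    [0, 0, 0],
    [0, 0, 0],
    [0, 0, 0],
    [0, 0, 0],
    [0, 0, 0],
    [0, 0, 0],
    [0, 0, 0]
  ]
}}

```text
time: 15.2
position: [0.5414, 0.2279, 0.111]
tool_rot: [-2.447, -1.971, 0.0]
ft_force: [0.5, -0.5, -0.4]
grip_width: 0.498
grip_force: 30.0
```

```bash
python3 -c "
from h import *
st()"
```

```text
s 0.49 -15.17 z 110.99 F 0.6 -0.4 -0.4 grip 43.3 t 15.20
```

Request:
{"method": "send_rows", "body": {
  "xyz": [
    [0.3, 0, 0],
    [0.6, 0, 0],
    [0.9, 0, 0],
    [1.2, 0, 0],
    [1.5, 0, 0],
    [1.8, 0, 0],
    [2.1, 0, 0],
    [2.4, 0, 0],
    [2.7, 0, 0],
    [3, 0, 0]
  ],
  "dr": [
    [0, 0, 0],
    [0, 0, 0],
    [0, 0, 0],
    [0, 0, 0],
    [0, 0, 0],
    [0, 0, 0],
    [0, 0, 0],
    [0, 0, 0],
    [0, 0, 0],
    [0, 0, 0]
  ]
}}

```text
time: 16.03
position: [0.5421, 0.2305, 0.111]
tool_rot: [2.447, 1.97, -0.0]
ft_force: [-0.1, -0.4, -1.1]
grip_width: 0.501
grip_force: 30.0
```

```bash
python3 -c "
from h import *
st()"
```

```text
s 0.58 -12.42 z 111.01 F -0.0 -0.4 -1.1 grip 43.6 t 16.03
```

Request:
{"method": "send_rows", "body": {
  "xyz": [
    [0.2, 0, 0],
    [0.4, 0, 0],
    [0.6, 0, 0],
    [0.8, 0, 0],
    [1, 0, 0],
    [1.2, 0, 0],
    [1.4, 0, 0],
    [1.6, 0, 0],
    [1.8, 0, 0],
    [2, 0, 0]
  ],
  "dr": [
    [0, 0, 0],
    [0, 0, 0],
    [0, 0, 0],
    [0, 0, 0],
    [0, 0, 0],
    [0, 0, 0],
    [0, 0, 0],
    [0, 0, 0],
    [0, 0, 0],
    [0, 0, 0]
  ]
}}

```text
time: 16.87
position: [0.5425, 0.2325, 0.111]
tool_rot: [2.447, 1.97, -0.0]
ft_force: [-0.6, -0.8, -1.2]
grip_width: 0.501
grip_force: 30.0
```

```bash
python3 -c "
from h import *
st()"
```

```text
s 0.58 -10.45 z 111.00 F -0.5 -0.9 -1.2 grip 43.6 t 16.87
```

Request:
{"method": "send_rows", "body": {
  "xyz": [
    [0.2, 0, 0],
    [0.4, 0, 0],
    [0.6, 0, 0],
    [0.8, 0, 0],
    [1, 0, 0],
    [1.2, 0, 0],
    [1.4, 0, 0],
    [1.6, 0, 0],
    [1.8, 0, 0],
    [2, 0, 0]
  ],
  "dr": [
    [0, 0, 0],
    [0, 0, 0],
    [0, 0, 0],
    [0, 0, 0],
    [0, 0, 0],
    [0, 0, 0],
    [0, 0, 0],
    [0, 0, 0],
    [0, 0, 0],
    [0, 0, 0]
  ]
}}

```text
time: 17.7
position: [0.5427, 0.2331, 0.111]
tool_rot: [2.447, 1.969, -0.003]
ft_force: [-1.8, -5.1, 2.9]
grip_width: 0.496
grip_force: 30.0
```

```bash
python3 -c "
from h import *
st()"
```

```text
s 0.62 -9.75 z 110.96 F -0.7 -5.4 2.9 grip 43.1 t 17.70
```

Request:
{"method": "send_rows", "body": {
  "xyz": [
    [-1, 0, 0],
    [-1, 0, 0],
    [-1, 0, 0],
    [-1, 0, 0],
    [-1, 0, 0],
    [-1, 0, 0],
    [-1, 0, -10],
    [-1, 0, -28],
    [-1, 0, -48],
    [-1, 0, -65]
  ],
  "dr": [
    [0, 0, 0],
    [0, 0, 0],
    [0, 0, 0],
    [0, 0, 0],
    [0, 0, 0],
    [0, 0, 0],
    [0, 0, 0],
    [0, 0, 0],
    [0, 0, 0],
    [0, 0, 0]
  ],
  "jaw": 87
}}

```text
time: 18.53
position: [0.543, 0.2338, 0.1779]
tool_rot: [2.447, 1.971, 0.002]
ft_force: [0.1, -0.0, 0.3]
grip_width: 0.996
grip_force: 0.0
```

```bash
python3 -c "
from h import *
st(); to([.499,-.0223,.1],-10)"
```

```text
s 0.71 -9.05 z 177.89 F 0.1 -0.0 0.3 grip 86.7 t 18.53
xyz [-259.6, 11.6, 77.7] dr [0.001, -0.001, -0.04] t 18.53
```

Request:
{"method": "send_rows", "body": {
  "xyz": [
    [-15, 0, 0],
    [-45, 0, 0],
    [-80, 3, 0],
    [-118, 6, 0],
    [-155, 8, 10],
    [-190, 10, 30],
    [-222, 11, 50],
    [-245, 11.6, 68],
    [-257, 11.6, 76],
    [-259.6, 11.6, 78]
  ],
  "dr": [
    [0, 0, 0],
    [0, 0, -0.01],
    [0, 0, -0.02],
    [0, 0, -0.04],
    [0, 0, -0.04],
    [0, 0, -0.04],
    [0, 0, -0.04],
    [0, 0, -0.04],
    [0, 0, -0.04],
    [0, 0, -0.04]
  ]
}}

```text
time: 19.37
position: [0.4974, -0.025, 0.097]
tool_rot: [-2.41, -2.013, 0.003]
ft_force: [-0.3, 0.8, 0.2]
grip_width: 0.999
grip_force: 0.0
```

Request:
{"method": "send_rows", "body": {
  "xyz": [
    [0, 0, 0],
    [0, 0, 0],
    [0, 0, 10],
    [0, 0, 20],
    [0, 0, 30],
    [0, 0, 40],
    [0, 0, 50],
    [0, 0, 50],
    [0, 0, 50],
    [0, 0, 50]
  ],
  "dr": [
    [0, 0, 0],
    [0, 0, 0],
    [0, 0, 0],
    [0, 0, 0],
    [0, 0, 0],
    [0, 0, 0],
    [0, 0, 0],
    [0, 0, 0],
    [0, 0, 0],
    [0, 0, 0]
  ]
}}

```text
time: 20.2
position: [0.4989, -0.0226, 0.0481]
tool_rot: [-2.407, -2.019, -0.0]
ft_force: [0.8, 0.3, -0.4]
grip_width: 1.0
grip_force: 0.0
```

```bash
python3 -c "
from h import *
st(); to([.499,-.0223,.0228],-10)"
```

```text
s 12.28 -268.96 z 48.07 F 0.7 0.5 -0.4 grip 87.0 t 20.20
xyz [0.3, 0.0, 25.3] dr [0.0, -0.0, -0.0] t 20.2
```

Request:
{"method": "send_rows", "body": {
  "xyz": [
    [0, 0, 5],
    [0, 0, 10],
    [0, 0, 15],
    [0, 0, 20],
    [0, 0, 23],
    [0, 0, 25],
    [0, 0, 25],
    [0, 0, 25],
    [0, 0, 25],
    [0, 0, 25]
  ],
  "dr": [
    [0, 0, 0],
    [0, 0, 0],
    [0, 0, 0],
    [0, 0, 0],
    [0, 0, 0],
    [0, 0, 0],
    [0, 0, 0],
    [0, 0, 0],
    [0, 0, 0],
    [0, 0, 0]
  ]
}}

```text
time: 21.03
position: [0.499, -0.0227, 0.0233]
tool_rot: [2.407, 2.019, 0.0]
ft_force: [-0.0, -0.0, -0.1]
grip_width: 1.0
grip_force: 0.0
```

Request:
{"method": "send_rows", "body": {
  "xyz": [
    [0, 0, 0],
    [0, 0, 0],
    [0, 0, 0],
    [0, 0, 0],
    [0, 0, 0],
    [0, 0, 0],
    [0, 0, 0],
    [0, 0, 0],
    [0, 0, 0],
    [0, 0, 0]
  ],
  "dr": [
    [0, 0, 0],
    [0, 0, 0],
    [0, 0, 0],
    [0, 0, 0],
    [0, 0, 0],
    [0, 0, 0],
    [0, 0, 0],
    [0, 0, 0],
    [0, 0, 0],
    [0, 0, 0]
  ],
  "jaw": 30
}}

```text
time: 21.87
position: [0.4987, -0.0227, 0.023]
tool_rot: [2.407, 2.019, -0.0]
ft_force: [0.3, 0.1, 0.2]
grip_width: 0.373
grip_force: 0.0
```

```bash
python3 -c "
from h import *
st(); to(stand(.0006,-.112,.111),YS)"
```

```text
s 12.09 -269.08 z 23.03 F 0.2 0.2 0.2 grip 32.4 t 21.87
xyz [157.4, -5.2, -88.0] dr [-0.0, 0.0, 0.04] t 21.87
```

```bash
python3 - <<'E'
from h import *
st()
a=get_image('top')[150:350,150:460];b=get_image('side')[130:330,200:420]
o=np.zeros((600,800,3),np.uint8); o[:258,:400]=cv2.resize(a,(400,258)); o[:600,400:][:364]=cv2.resize(b,(400,364))
save('miss',cv2.convertScaleAbs(o,alpha=1.6))
E
```

```text
s 12.09 -269.08 z 23.03 F 0.2 0.2 0.2 grip 32.4 t 21.87
```

View pics/miss.png

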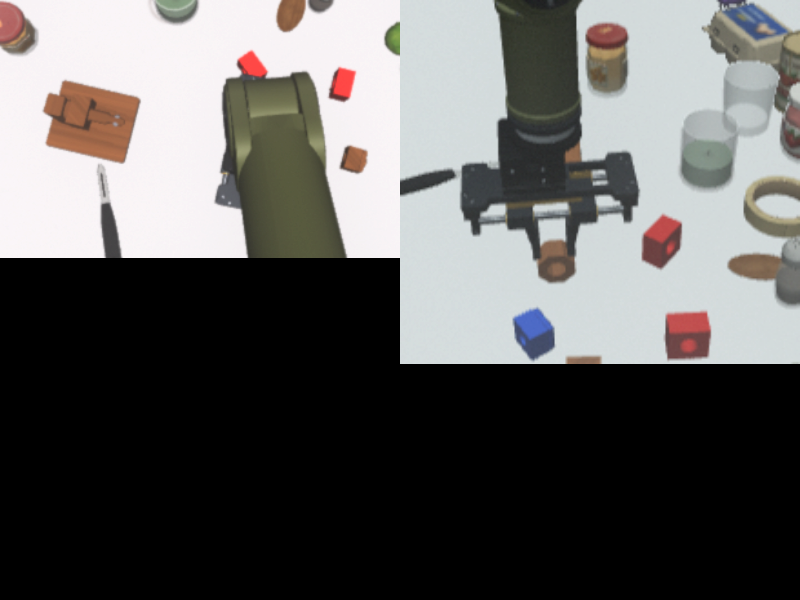

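```bash
python3 - <<'E'
from h import *
s=get_state();p=s['position'];M=R.from_rotvec(s['tool_rot']).as_matrix()
k=400/220
for n,q in dict(tipL=[0,-.018,.017],tipR=[0,.018,.017],face=[-.0137,0,.001],facetop=[-.0137,0,-.021],backtop=[.0137,0,-.021],tcp=[0,0,0]).items():
    u=proj('side',p+M@np.array(q))[0]; print(n,u.round(1),((u-[200,130])*k+[400,0]).round())
print(s['grip_width'],s['grip_force'],s['joint_positions'].round(2))
sd=get_image('side'); c=sd[225:305,245:345]
o=cv2.resize(c,(800,640),interpolation=cv2.INTER_CUBIC)[:600]
save('miss2',cv2.convertScaleAbs(o,alpha=1.6))
E
```

```text
tipL [277.4 279.5] [541. 272.]
tipR [293.8 278. ] [570. 269.]
face [285.7 278. ] [556. 269.]
facetop [285.2 270.7] [555. 256.]
backtop [284.3 261.9] [553. 240.]
tcp [285.2 273.2] [555. 260.]
0.3544983690521686 0.0 [ 0.47  0.22 -0.52  2.    0.13  0.95 -0.29]
```

View pics/miss2.png

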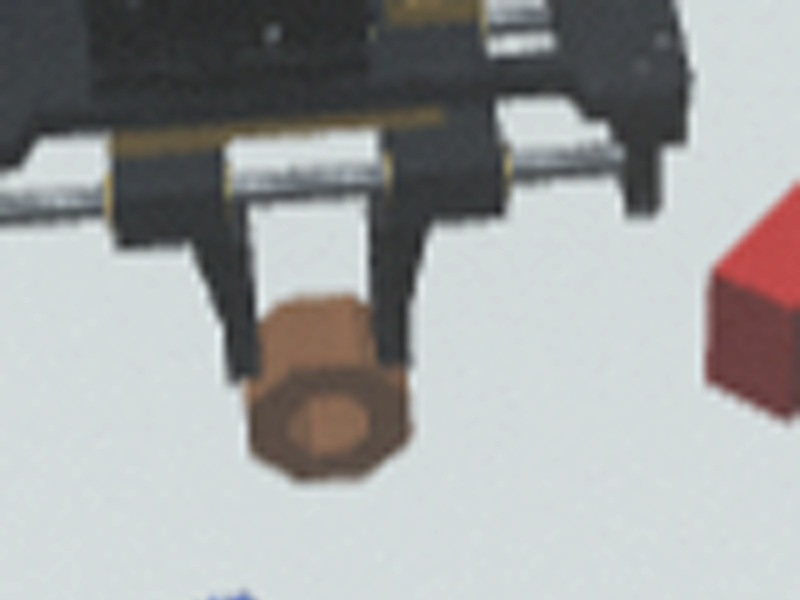

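The octagon (side view face at about (286,278)) hasn't moved. The fingers end above its bevel, so the fingertips stand higher than I assumed. I'll open and go lower, checking for contact.

Request:
{"method": "send_rows", "body": {
  "xyz": [
    [0, 0, 0],
    [0, 0, 0],
    [0, 0, 0],
    [0, 0, 0],
    [0, 0, 0],
    [0, 0, 2],
    [0, 0, 4],
    [0, 0, 6],
    [0, 0, 7],
    [0, 0, 8]
  ],
  "dr": [
    [0, 0, 0],
    [0, 0, 0],
    [0, 0, 0],
    [0, 0, 0],
    [0, 0, 0],
    [0, 0, 0],
    [0, 0, 0],
    [0, 0, 0],
    [0, 0, 0],
    [0, 0, 0]
  ],
  "jaw": 87
}}

```text
time: 22.85
position: [0.4985, -0.0226, 0.0147]
tool_rot: [-2.407, -2.019, 0.001]
ft_force: [0.3, -0.1, -0.4]
grip_width: 0.975
grip_force: 0.0
```

```bash
python3 - <<'E'
from h import *
st()
sd=get_image('side'); c=sd[225:305,245:345]
o=cv2.resize(c,(800,640),interpolation=cv2.INTER_CUBIC)[:600]
save('miss3',cv2.convertScaleAbs(o,alpha=1.6))
E
```

```text
s 11.91 -269.09 z 14.73 F 0.3 -0.0 -0.4 grip 84.8 t 22.85
```

View pics/miss3.png

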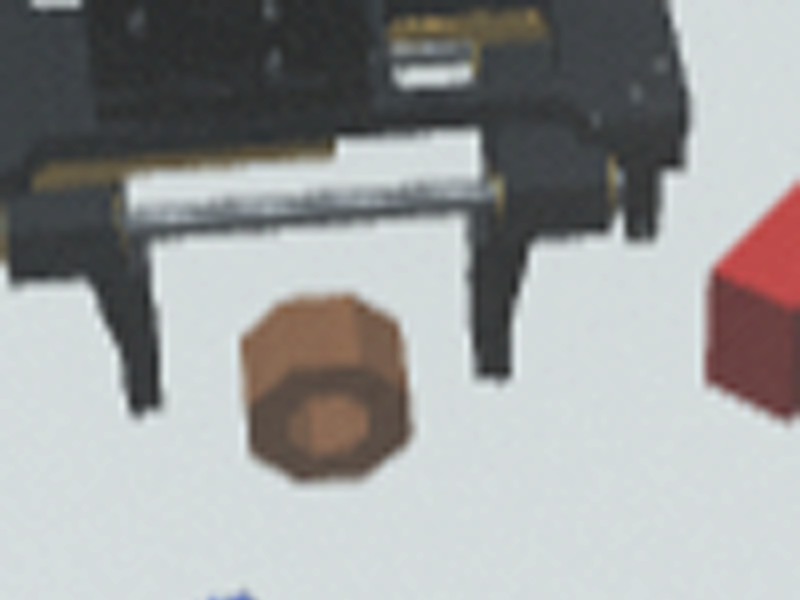

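```bash
python3 - <<'E'
from h import *
s=get_state();p=s['position'];M=R.from_rotvec(s['tool_rot']).as_matrix()
C,d=ray('side',[[263.1,276.2],[306.6,272.2]]); n=M[:,0]
for off in(-.0095,0):
    q=C+d*(((p+off*n-C)@n)/(d@n))[:,None]; print(q, ((q-p)@M).round(4))
E
```

```text
[[ 0.45007005 -0.02371741  0.02954055]
 [ 0.54222448 -0.04000575  0.02964001]] [[-0.0095 -0.0475 -0.0149]
 [-0.0095  0.0461 -0.015 ]]
[[ 0.45125302 -0.01427963  0.02007638]
 [ 0.54469173 -0.03079497  0.02017723]] [[ 0.     -0.0479 -0.0054]
 [-0.      0.0469 -0.0056]]
```

Request:
{"method": "send_rows", "body": {
  "xyz": [
    [0, 0, 2],
    [0, 0, 4],
    [0, 0, 6],
    [0, 0, 8],
    [0, 0, 10],
    [0, 0, 12],
    [0, 0, 14],
    [0, 0, 15],
    [0, 0, 16],
    [0, 0, 16]
  ],
  "dr": [
    [0, 0, 0],
    [0, 0, 0],
    [0, 0, 0],
    [0, 0, 0],
    [0, 0, 0],
    [0, 0, 0],
    [0, 0, 0],
    [0, 0, 0],
    [0, 0, 0],
    [0, 0, 0]
  ]
}}

```text
time: 23.73
position: [0.4986, -0.0226, -0.0012]
tool_rot: [-2.407, -2.019, 0.0]
ft_force: [-1.4, 0.4, 1.1]
grip_width: 0.999
grip_force: 0.0
```

Request:
{"method": "send_rows", "body": {
  "xyz": [
    [0, 0, 0.5],
    [0, 0, 1],
    [0, 0, 1.5],
    [0, 0, 2],
    [0, 0, 2.5],
    [0, 0, 3],
    [0, 0, 3.5],
    [0, 0, 4],
    [0, 0, 4],
    [0, 0, 4]
  ],
  "dr": [
    [0, 0, 0],
    [0, 0, 0],
    [0, 0, 0],
    [0, 0, 0],
    [0, 0, 0],
    [0, 0, 0],
    [0, 0, 0],
    [0, 0, 0],
    [0, 0, 0],
    [0, 0, 0]
  ]
}}

```text
time: 24.57
position: [0.4986, -0.0227, -0.005]
tool_rot: [-2.407, -2.019, 0.0]
ft_force: [-0.9, -0.1, 0.1]
grip_width: 0.998
grip_force: 0.0
```

Request:
{"method": "send_rows", "body": {
  "xyz": [
    [0, 0, 0],
    [0, 0, 0],
    [0, 0, 0],
    [0, 0, 0],
    [0, 0, 0],
    [0, 0, 0],
    [0, 0, 0],
    [0, 0, 0],
    [0, 0, 0],
    [0, 0, 0]
  ],
  "dr": [
    [0, 0, 0],
    [0, 0, 0],
    [0, 0, 0],
    [0, 0, 0],
    [0, 0, 0],
    [0, 0, 0],
    [0, 0, 0],
    [0, 0, 0],
    [0, 0, 0],
    [0, 0, 0]
  ],
  "jaw": 36
}}

```text
time: 25.4
position: [0.4988, -0.0227, -0.005]
tool_rot: [2.407, 2.019, 0.0]
ft_force: [0.5, 1.0, 0.2]
grip_width: 0.505
grip_force: 30.0
```

```bash
python3 -c "
from h import *
s=get_state();print(s['position'],s['grip_force']);st(); to(stand(.0006,-.120,s['position'][2]+.0881),YS)"
```

```text
[ 0.49877797 -0.02266055 -0.00495172] 29.99998801475158
s 12.17 -269.04 z -4.95 F 0.3 1.1 0.2 grip 44.0 t 25.40
xyz [149.4, -5.6, -88.1] dr [0.0, 0.0, 0.04] t 25.4
```

Request:
{"method": "send_rows", "body": {
  "xyz": [
    [0, 0, -15],
    [0, 0, -40],
    [10, 0, -65],
    [35, -1, -82],
    [65, -2, -88],
    [95, -4, -88],
    [125, -5, -88],
    [142, -5.6, -88],
    [149, -5.6, -88],
    [149, -5.6, -88]
  ],
  "dr": [
    [0, 0, 0],
    [0, 0, 0],
    [0, 0, 0.01],
    [0, 0, 0.02],
    [0, 0, 0.04],
    [0, 0, 0.04],
    [0, 0, 0.04],
    [0, 0, 0.04],
    [0, 0, 0.04],
    [0, 0, 0.04]
  ]
}}

```text
time: 26.23
position: [0.5188, 0.1269, 0.0829]
tool_rot: [-2.443, -1.974, -0.0]
ft_force: [0.3, -0.1, -0.2]
grip_width: 0.501
grip_force: 30.0
```

Request:
{"method": "send_rows", "body": {
  "xyz": [
    [0, 0, 0],
    [0, 0, 0],
    [0, 0, 0],
    [3, 0, 0],
    [6, 0, 0],
    [10, 0, 0],
    [14, 0, 0],
    [18, 0, 0],
    [20, 0, 0],
    [20, 0, 0]
  ],
  "dr": [
    [0, 0, 0],
    [0, 0, 0],
    [0, 0, 0],
    [0, 0, 0],
    [0, 0, 0],
    [0, 0, 0],
    [0, 0, 0],
    [0, 0, 0],
    [0, 0, 0],
    [0, 0, 0]
  ]
}}

```text
time: 27.07
position: [0.5234, 0.1456, 0.083]
tool_rot: [-2.445, -1.972, -0.0]
ft_force: [-0.5, -0.4, 0.2]
grip_width: 0.498
grip_force: 30.0
```

```bash
python3 -c "
from h import *
st(); to(stand(.0006,-.08,.0831),YS)"
```

```text
s 0.38 -99.43 z 83.04 F -0.4 -0.5 0.2 grip 43.4 t 27.07
xyz [19.4, 0.2, -0.1] dr [-0.0, -0.0, 0.001] t 27.07
```

Request:
{"method": "send_rows", "body": {
  "xyz": [
    [2, 0.2, -0.1],
    [4, 0.2, -0.1],
    [7, 0.2, -0.1],
    [10, 0.2, -0.1],
    [13, 0.2, -0.1],
    [16, 0.2, -0.1],
    [19, 0.2, -0.1],
    [22, 0.2, -0.1],
    [24, 0.2, -0.1],
    [25, 0.2, -0.1]
  ],
  "dr": [
    [0, 0, 0],
    [0, 0, 0],
    [0, 0, 0],
    [0, 0, 0],
    [0, 0, 0],
    [0, 0, 0],
    [0, 0, 0],
    [0, 0, 0],
    [0, 0, 0],
    [0, 0, 0]
  ]
}}

```text
time: 27.9
position: [0.5289, 0.1695, 0.0831]
tool_rot: [-2.446, -1.971, -0.0]
ft_force: [0.7, 0.0, -0.9]
grip_width: 0.502
grip_force: 30.0
```

```bash
python3 -c "
from h import *
st()"
```

```text
s 0.72 -74.90 z 83.13 F 0.6 0.2 -0.9 grip 43.7 t 27.90
```

Request:
{"method": "send_rows", "body": {
  "xyz": [
    [1, 0, 0],
    [3, 0, 0],
    [5, 0, 0],
    [7, 0, 0],
    [9, 0, 0],
    [11, 0, 0],
    [13, 0, 0],
    [15, 0, 0],
    [16, 0, 0],
    [16, 0, 0]
  ],
  "dr": [
    [0, 0, 0],
    [0, 0, 0],
    [0, 0, 0],
    [0, 0, 0],
    [0, 0, 0],
    [0, 0, 0],
    [0, 0, 0],
    [0, 0, 0],
    [0, 0, 0],
    [0, 0, 0]
  ]
}}

```text
time: 28.73
position: [0.5323, 0.1849, 0.0831]
tool_rot: [-2.447, -1.971, -0.0]
ft_force: [0.0, 0.6, -1.5]
grip_width: 0.501
grip_force: 30.0
```

```bash
python3 -c "
from h import *
st()"
```

```text
s 0.73 -59.07 z 83.12 F -0.1 0.6 -1.5 grip 43.6 t 28.73
```

Over the cone with no push. Advancing to near home, then slowly to contact.

Request:
{"method": "send_rows", "body": {
  "xyz": [
    [1, 0, 0],
    [3, 0, 0],
    [5, 0, 0],
    [7, 0, 0],
    [9, 0, 0],
    [11, 0, 0],
    [12, 0, 0],
    [13, 0, 0],
    [14, 0, 0],
    [14, 0, 0]
  ],
  "dr": [
    [0, 0, 0],
    [0, 0, 0],
    [0, 0, 0],
    [0, 0, 0],
    [0, 0, 0],
    [0, 0, 0],
    [0, 0, 0],
    [0, 0, 0],
    [0, 0, 0],
    [0, 0, 0]
  ]
}}

```text
time: 29.57
position: [0.5354, 0.1985, 0.0831]
tool_rot: [-2.447, -1.97, -0.0]
ft_force: [0.3, -0.4, -1.3]
grip_width: 0.503
grip_force: 30.0
```

Request:
{"method": "send_rows", "body": {
  "xyz": [
    [0.3, 0, 0],
    [0.6, 0, 0],
    [0.9, 0, 0],
    [1.2, 0, 0],
    [1.5, 0, 0],
    [1.8, 0, 0],
    [2.1, 0, 0],
    [2.4, 0, 0],
    [2.7, 0, 0],
    [3, 0, 0]
  ],
  "dr": [
    [0, 0, 0],
    [0, 0, 0],
    [0, 0, 0],
    [0, 0, 0],
    [0, 0, 0],
    [0, 0, 0],
    [0, 0, 0],
    [0, 0, 0],
    [0, 0, 0],
    [0, 0, 0]
  ]
}}

```text
time: 30.4
position: [0.536, 0.2012, 0.0831]
tool_rot: [2.447, 1.97, -0.0]
ft_force: [0.5, -0.4, -0.5]
grip_width: 0.502
grip_force: 30.0
```

```bash
python3 -c "
from h import *
st()"
```

```text
s 0.84 -42.37 z 83.13 F 0.6 -0.2 -0.5 grip 43.7 t 30.40
```

Request:
{"method": "send_rows", "body": {
  "xyz": [
    [0.2, -0.2, 0],
    [0.4, -0.2, 0],
    [0.6, -0.2, 0],
    [0.8, -0.2, 0],
    [1, -0.2, 0],
    [1.2, -0.2, 0],
    [1.4, -0.2, 0],
    [1.6, -0.2, 0],
    [1.8, -0.2, 0],
    [2, -0.2, 0]
  ],
  "dr": [
    [0, 0, 0],
    [0, 0, 0],
    [0, 0, 0],
    [0, 0, 0],
    [0, 0, 0],
    [0, 0, 0],
    [0, 0, 0],
    [0, 0, 0],
    [0, 0, 0],
    [0, 0, 0]
  ]
}}

```text
time: 31.23
position: [0.5359, 0.2017, 0.083]
tool_rot: [2.447, 1.969, -0.004]
ft_force: [-1.9, -5.9, 2.9]
grip_width: 0.499
grip_force: 30.0
```

```bash
python3 -c "
from h import *
st()"
```

```text
s 0.66 -41.91 z 82.99 F -0.6 -6.2 2.9 grip 43.4 t 31.23
```

Request:
{"method": "send_rows", "body": {
  "xyz": [
    [0.2, 0, 0],
    [0.4, 0, 0],
    [0.6, 0, 0],
    [0.8, 0, 0],
    [1, 0, 0],
    [1.2, 0, 0],
    [1.4, 0, 0],
    [1.6, 0, 0],
    [1.8, 0, 0],
    [2, 0, 0]
  ],
  "dr": [
    [0, 0, 0],
    [0, 0, 0],
    [0, 0, 0],
    [0, 0, 0],
    [0, 0, 0],
    [0, 0, 0],
    [0, 0, 0],
    [0, 0, 0],
    [0, 0, 0],
    [0, 0, 0]
  ]
}}

```text
time: 32.07
position: [0.5359, 0.2017, 0.0829]
tool_rot: [2.446, 1.967, -0.008]
ft_force: [-4.6, -9.2, 5.7]
grip_width: 0.502
grip_force: 30.0
```

```bash
python3 -c "
from h import *
st()"
```

```text
s 0.69 -41.91 z 82.88 F -2.6 -9.9 5.7 grip 43.7 t 32.07
```

Request:
{"method": "send_rows", "body": {
  "xyz": [
    [-1, 0, 0],
    [-2.5, 0, 0],
    [-2.5, 0, 0],
    [-2.5, 0, 0],
    [-2.5, 0, 0],
    [-2.5, 0, 0],
    [-2.5, 0, -10],
    [-2.5, 0, -30],
    [-2.5, 0, -55],
    [-2.5, 0, -75]
  ],
  "dr": [
    [0, 0, 0],
    [0, 0, 0],
    [0, 0, 0],
    [0, 0, 0],
    [0, 0, 0],
    [0, 0, 0],
    [0, 0, 0],
    [0, 0, 0],
    [0, 0, 0],
    [0, 0, 0]
  ],
  "jaw": 87
}}

```text
time: 32.9
position: [0.5363, 0.2032, 0.1602]
tool_rot: [2.446, 1.971, 0.002]
ft_force: [-0.0, 0.1, 0.1]
grip_width: 0.993
grip_force: 0.0
```

```bash
python3 -c "
from h import *
st(); to([.485,-.1939,.09],-15)"
```

```text
s 0.72 -40.36 z 160.23 F -0.0 0.1 0.1 grip 86.4 t 32.90
xyz [-399.0, 34.3, 69.9] dr [0.001, -0.001, 0.047] t 32.9
```

Request:
{"method": "send_rows", "body": {
  "xyz": [
    [-15, 1, 0],
    [-45, 4, 0],
    [-83, 7, 0],
    [-122, 10, 0],
    [-161, 13, 0],
    [-200, 17, 0],
    [-240, 20, 0],
    [-280, 24, 15],
    [-318, 27, 30],
    [-350, 30, 45]
  ],
  "dr": [
    [0, 0, 0],
    [0, 0, 0.01],
    [0, 0, 0.02],
    [0, 0, 0.03],
    [0, 0, 0.047],
    [0, 0, 0.047],
    [0, 0, 0.047],
    [0, 0, 0.047],
    [0, 0, 0.047],
    [0, 0, 0.047]
  ]
}}

```text
time: 33.73
position: [0.4906, -0.1488, 0.114]
tool_rot: [2.492, 1.909, 0.001]
ft_force: [0.1, -0.7, -0.4]
grip_width: 0.997
grip_force: 0.0
```

Request:
{"method": "send_rows", "body": {
  "xyz": [
    [-20, 1, 10],
    [-37, 2, 20],
    [-46, 3, 24],
    [-48, 3, 25],
    [-48, 3, 25],
    [-48, 3, 25],
    [-48, 3, 25],
    [-48, 3, 25],
    [-48, 3, 25],
    [-48, 3, 25]
  ],
  "dr": [
    [0, 0, 0],
    [0, 0, 0],
    [0, 0, 0],
    [0, 0, 0],
    [0, 0, 0],
    [0, 0, 0],
    [0, 0, 0],
    [0, 0, 0],
    [0, 0, 0],
    [0, 0, 0]
  ]
}}

```text
time: 34.57
position: [0.4815, -0.1922, 0.0884]
tool_rot: [2.491, 1.913, 0.0]
ft_force: [-0.5, 0.4, -0.5]
grip_width: 0.998
grip_force: 0.0
```

```bash
python3 - <<'E'
from h import *
st(); to([.485,-.1939,-.006],-15)
sd=get_image('side'); im=get_image('top')
f=lambda im,u,v,w,h,k:cv2.resize(im[v-h:v+h,u-w:u+w],None,fx=k,fy=k,interpolation=cv2.INTER_CUBIC)
o=np.zeros((600,800,3),np.uint8); o[:480,:480]=f(sd,300,325,30,30,8); o[:300,490:790]=f(im,225,245,50,50,3); o[300:,490:790]=f(sd,278,195,30,30,5)
save('cap1',cv2.convertScaleAbs(o,alpha=1.7))
E
```

```text
s 31.45 -438.41 z 88.44 F -0.5 0.3 -0.5 grip 86.8 t 34.57
xyz [-0.7, 3.7, 94.4] dr [0.0, 0.0, 0.001] t 34.57
```

View pics/cap1.png

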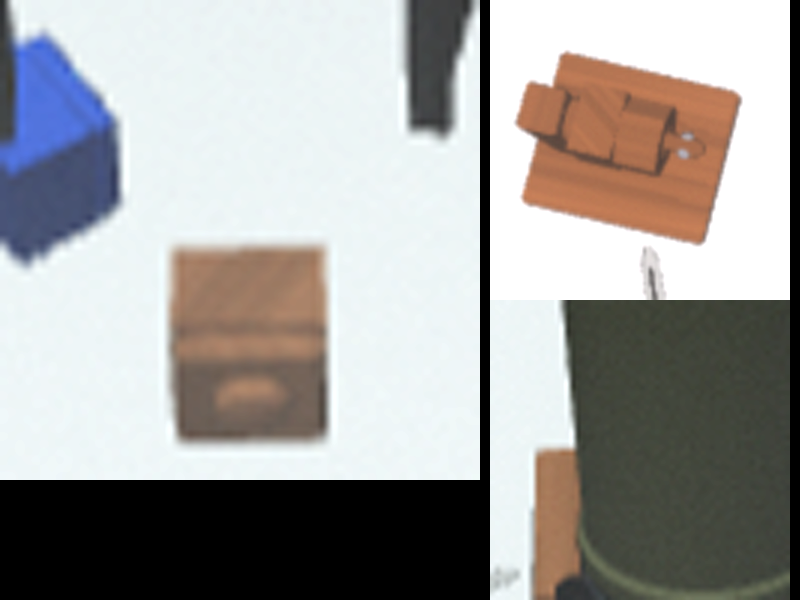

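```bash
python3 - <<'E'
from h import *
im=get_image('top'); hsv=cv2.cvtColor(im,cv2.COLOR_RGB2HSV); m=((abs(hsv[...,0].astype(int)-115)<15)&(hsv[...,1]>150)).astype(np.uint8)
for c in cv2.findContours(m,0,1)[0]:
    if cv2.contourArea(c)>80:
        q=cv2.approxPolyDP(cv2.convexHull(c),1.5,True)[:,0].astype(float); print(q.tolist(),onz('top',q,.036)[:,:2].round(3).tolist())
print(onz('side',[[285,320],[273,328]],0)[:,:2], onz('side',[[270+173/8,295+247/8],[270+327/8,295+247/8]],.036))
E
```

```text
[[394.0, 282.0], [398.0, 293.0], [383.0, 298.0], [380.0, 285.0], [386.0, 281.0]] [[0.466, -0.129], [0.444, -0.137], [0.434, -0.107], [0.46, -0.1], [0.468, -0.113]]
[[183.0, 37.0], [183.0, 45.0], [166.0, 59.0], [152.0, 63.0], [134.0, 60.0], [133.0, 41.0]] [[0.989, 0.332], [0.971, 0.33], [0.937, 0.365], [0.927, 0.394], [0.933, 0.433], [0.977, 0.439]]
[[ 0.47056371 -0.12912301]
 [ 0.44299258 -0.14153965]] [[ 0.47377591 -0.17557037  0.036     ]
 [ 0.50851927 -0.18642034  0.036     ]]
```

```bash
python3 -c "
from h import *
to([.486,-.195,-.006],-16)"
```

```text
xyz [-1.1, 5.1, 94.2] dr [0.0, 0.0, 0.018] t 34.72
```

Request:
{"method": "send_rows", "body": {
  "xyz": [
    [0, 2, 5],
    [-1, 4, 20],
    [-1, 5, 38],
    [-1, 5, 56],
    [-1, 5, 70],
    [-1, 5, 80],
    [-1, 5, 88],
    [-1, 5, 92],
    [-1, 5, 94],
    [-1, 5, 94]
  ],
  "dr": [
    [0, 0, 0],
    [0, 0, 0.018],
    [0, 0, 0.018],
    [0, 0, 0.018],
    [0, 0, 0.018],
    [0, 0, 0.018],
    [0, 0, 0.018],
    [0, 0, 0.018],
    [0, 0, 0.018],
    [0, 0, 0.018]
  ]
}}

```text
time: 35.55
position: [0.4859, -0.1951, -0.0059]
tool_rot: [2.51, 1.89, 0.0]
ft_force: [0.2, -0.2, 0.8]
grip_width: 0.999
grip_force: 0.0
```

Request:
{"method": "send_rows", "body": {
  "xyz": [
    [0, 0, 0],
    [0, 0, 0],
    [0, 0, 0],
    [0, 0, 0],
    [0, 0, 0],
    [0, 0, 0],
    [0, 0, 0],
    [0, 0, 0],
    [0, 0, 0],
    [0, 0, 0]
  ],
  "dr": [
    [0, 0, 0],
    [0, 0, 0],
    [0, 0, 0],
    [0, 0, 0],
    [0, 0, 0],
    [0, 0, 0],
    [0, 0, 0],
    [0, 0, 0],
    [0, 0, 0],
    [0, 0, 0]
  ],
  "jaw": 26,
  "grip_force": 45
}}

```text
time: 36.38
position: [0.4858, -0.1951, -0.0058]
tool_rot: [2.51, 1.89, -0.0]
ft_force: [-0.4, -0.4, -0.8]
grip_width: 0.41
grip_force: 45.0
```

```bash
python3 -c "
from h import *
s=get_state();print(s['position'],s['grip_force']);st(); to(stand(.0006,-.120,s['position'][2]+.0921),YS)"
```

```text
[ 0.48583095 -0.19509418 -0.00584801] 44.99990510288626
s 36.26 -440.28 z -5.85 F -0.3 -0.4 -0.8 grip 35.7 t 36.38
xyz [317.3, -56.5, -92.1] dr [0.0, 0.0, -0.065] t 36.38
```

Request:
{"method": "send_rows", "body": {
  "xyz": [
    [0, 0, -15],
    [0, 0, -40],
    [10, -2, -65],
    [40, -7, -85],
    [75, -13, -92],
    [112, -20, -92],
    [150, -26, -92],
    [188, -33, -92],
    [222, -39, -92],
    [250, -44, -92]
  ],
  "dr": [
    [0, 0, 0],
    [0, 0, 0],
    [0, 0, -0.01],
    [0, 0, -0.02],
    [0, 0, -0.03],
    [0, 0, -0.04],
    [0, 0, -0.05],
    [0, 0, -0.065],
    [0, 0, -0.065],
    [0, 0, -0.065]
  ]
}}

```text
time: 37.22
position: [0.5123, 0.0606, 0.0863]
tool_rot: [-2.445, -1.973, -0.001]
ft_force: [0.7, -0.7, -0.5]
grip_width: 0.409
grip_force: 45.0
```

```bash
python3 -c "
from h import *
st(); to(stand(.0006,-.115,.0863),YS)"
```

```text
s 7.64 -184.81 z 86.33 F 0.8 -0.5 -0.5 grip 35.5 t 37.22
xyz [69.8, -6.9, 0.1] dr [0.0, -0.001, 0.002] t 37.22
```

Request:
{"method": "send_rows", "body": {
  "xyz": [
    [20, -2, 0],
    [40, -4, 0],
    [55, -6, 0],
    [65, -6.9, 0],
    [69, -6.9, 0],
    [70, -6.9, 0],
    [70, -6.9, 0],
    [70, -6.9, 0],
    [70, -6.9, 0],
    [70, -6.9, 0]
  ],
  "dr": [
    [0, 0, 0],
    [0, 0, 0],
    [0, 0, 0],
    [0, 0, 0.002],
    [0, 0, 0.002],
    [0, 0, 0.002],
    [0, 0, 0.002],
    [0, 0, 0.002],
    [0, 0, 0.002],
    [0, 0, 0.002]
  ]
}}

```text
time: 38.05
position: [0.5209, 0.1262, 0.0861]
tool_rot: [2.45, 1.966, -0.001]
ft_force: [-0.3, -0.1, -0.4]
grip_width: 0.407
grip_force: 45.0
```

```bash
python3 -c "
from h import *
st(); to(stand(.0006,-.09,.0863),YS)"
```

```text
s 2.03 -118.89 z 86.11 F -0.3 -0.2 -0.4 grip 35.4 t 38.05
xyz [28.9, -1.5, -0.2] dr [0.0, 0.0, -0.004] t 38.05
```

Request:
{"method": "send_rows", "body": {
  "xyz": [
    [2, -0.7, -0.2],
    [5, -1.5, -0.2],
    [9, -1.5, -0.2],
    [13, -1.5, -0.2],
    [17, -1.5, -0.2],
    [20, -1.5, -0.2],
    [23, -1.5, -0.2],
    [26, -1.5, -0.2],
    [28, -1.5, -0.2],
    [29, -1.5, -0.2]
  ],
  "dr": [
    [0, 0, 0],
    [0, 0, -0.004],
    [0, 0, -0.004],
    [0, 0, -0.004],
    [0, 0, -0.004],
    [0, 0, -0.004],
    [0, 0, -0.004],
    [0, 0, -0.004],
    [0, 0, -0.004],
    [0, 0, -0.004]
  ]
}}

```text
time: 38.88
position: [0.5256, 0.1563, 0.0863]
tool_rot: [-2.445, -1.973, -0.0]
ft_force: [-0.5, 0.6, -0.1]
grip_width: 0.412
grip_force: 45.0
```

```bash
python3 -c "
from h import *
st()"
```

```text
s 0.25 -88.47 z 86.31 F -0.7 0.5 -0.1 grip 35.8 t 38.88
```

Request:
{"method": "send_rows", "body": {
  "xyz": [
    [0.5, 0.3, 0],
    [1, 0.3, 0],
    [1.5, 0.3, 0],
    [2, 0.3, 0],
    [2.5, 0.3, 0],
    [3, 0.3, 0],
    [3.5, 0.3, 0],
    [4, 0.3, 0],
    [4.5, 0.3, 0],
    [5, 0.3, 0]
  ],
  "dr": [
    [0, 0, 0],
    [0, 0, 0],
    [0, 0, 0],
    [0, 0, 0],
    [0, 0, 0],
    [0, 0, 0],
    [0, 0, 0],
    [0, 0, 0],
    [0, 0, 0],
    [0, 0, 0]
  ]
}}

```text
time: 39.72
position: [0.5266, 0.1594, 0.0861]
tool_rot: [2.445, 1.971, -0.003]
ft_force: [-0.6, -5.4, 0.0]
grip_width: 0.411
grip_force: 45.0
```

```bash
python3 -c "
from h import *
st()"
```

```text
s 0.62 -85.27 z 86.10 F 0.6 -5.4 0.0 grip 35.7 t 39.72
```

Request:
{"method": "send_rows", "body": {
  "xyz": [
    [0.3, 0, 0],
    [0.7, 0, 0],
    [1, 0, 0],
    [1.3, 0, 0],
    [1.6, 0, 0],
    [2, 0, 0],
    [2.3, 0, 0],
    [2.6, 0, 0],
    [3, 0, 0],
    [3, 0, 0]
  ],
  "dr": [
    [0, 0, 0],
    [0, 0, 0],
    [0, 0, 0],
    [0, 0, 0],
    [0, 0, 0],
    [0, 0, 0],
    [0, 0, 0],
    [0, 0, 0],
    [0, 0, 0],
    [0, 0, 0]
  ]
}}

```text
time: 40.55
position: [0.5276, 0.1639, 0.0863]
tool_rot: [-2.445, -1.973, -0.0]
ft_force: [-0.0, -2.9, -1.1]
grip_width: 0.411
grip_force: 45.0
```

```bash
python3 -c "
from h import *
st()"
```

```text
s 0.54 -80.63 z 86.34 F 0.6 -2.9 -1.1 grip 35.8 t 40.55
```

Request:
{"method": "send_rows", "body": {
  "xyz": [
    [0.5, 0, 0],
    [1, 0, 0],
    [1.5, 0, 0],
    [2, 0, 0],
    [2.5, 0, 0],
    [3, 0, 0],
    [3.5, 0, 0],
    [4, 0, 0],
    [4.5, 0, 0],
    [5, 0, 0]
  ],
  "dr": [
    [0, 0, 0],
    [0, 0, 0],
    [0, 0, 0],
    [0, 0, 0],
    [0, 0, 0],
    [0, 0, 0],
    [0, 0, 0],
    [0, 0, 0],
    [0, 0, 0],
    [0, 0, 0]
  ]
}}

```text
time: 41.38
position: [0.5286, 0.1686, 0.0863]
tool_rot: [2.445, 1.973, -0.0]
ft_force: [-0.5, -2.0, -0.9]
grip_width: 0.41
grip_force: 45.0
```

```bash
python3 -c "
from h import *
st()"
```

```text
s 0.55 -75.87 z 86.32 F -0.1 -2.1 -0.9 grip 35.7 t 41.38
```

Request:
{"method": "send_rows", "body": {
  "xyz": [
    [0.3, 0, 0],
    [0.7, 0, 0],
    [1, 0, 0],
    [1.3, 0, 0],
    [1.6, 0, 0],
    [2, 0, 0],
    [2.3, 0, 0],
    [2.6, 0, 0],
    [3, 0, 0],
    [3, 0, 0]
  ],
  "dr": [
    [0, 0, 0],
    [0, 0, 0],
    [0, 0, 0],
    [0, 0, 0],
    [0, 0, 0],
    [0, 0, 0],
    [0, 0, 0],
    [0, 0, 0],
    [0, 0, 0],
    [0, 0, 0]
  ]
}}

```text
time: 42.22
position: [0.5292, 0.1717, 0.0863]
tool_rot: [-2.445, -1.973, -0.0]
ft_force: [0.4, -1.8, -0.3]
grip_width: 0.412
grip_force: 45.0
```

```bash
python3 -c "
from h import *
st()"
```

```text
s 0.52 -72.63 z 86.33 F 0.8 -1.7 -0.3 grip 35.8 t 42.22
```

Request:
{"method": "send_rows", "body": {
  "xyz": [
    [0.2, 0, 0],
    [0.4, 0, 0],
    [0.6, 0, 0],
    [0.8, 0, 0],
    [1, 0, 0],
    [1.2, 0, 0],
    [1.4, 0, 0],
    [1.6, 0, 0],
    [1.8, 0, 0],
    [2, 0, 0]
  ],
  "dr": [
    [0, 0, 0],
    [0, 0, 0],
    [0, 0, 0],
    [0, 0, 0],
    [0, 0, 0],
    [0, 0, 0],
    [0, 0, 0],
    [0, 0, 0],
    [0, 0, 0],
    [0, 0, 0]
  ]
}}

```text
time: 43.05
position: [0.5294, 0.1719, 0.0862]
tool_rot: [2.445, 1.971, -0.003]
ft_force: [-2.2, -6.2, 0.1]
grip_width: 0.412
grip_force: 45.0
```

```bash
python3 -c "
from h import *
st()"
```

```text
s 0.63 -72.38 z 86.18 F -0.8 -6.5 0.1 grip 35.9 t 43.05
```

Request:
{"method": "send_rows", "body": {
  "xyz": [
    [0.2, 0, 0],
    [0.4, 0, 0],
    [0.6, 0, 0],
    [0.8, 0, 0],
    [1, 0, 0],
    [1.2, 0, 0],
    [1.4, 0, 0],
    [1.6, 0, 0],
    [1.8, 0, 0],
    [2, 0, 0]
  ],
  "dr": [
    [0, 0, 0],
    [0, 0, 0],
    [0, 0, 0],
    [0, 0, 0],
    [0, 0, 0],
    [0, 0, 0],
    [0, 0, 0],
    [0, 0, 0],
    [0, 0, 0],
    [0, 0, 0]
  ]
}}

```text
time: 43.88
position: [0.5294, 0.172, 0.0859]
tool_rot: [2.445, 1.969, -0.008]
ft_force: [-2.5, -9.2, 2.2]
grip_width: 0.411
grip_force: 45.0
```

```bash
python3 -c "
from h import *
st()"
```

```text
s 0.66 -72.36 z 85.95 F -0.5 -9.6 2.2 grip 35.8 t 43.88
```

Request:
{"method": "send_rows", "body": {
  "xyz": [
    [-1, 0, 0],
    [-3, 0, 0],
    [-3, 0, 0],
    [-3, 0, 0],
    [-3, 0, 0],
    [-3, 0, 0],
    [-3, 0, -10],
    [-3, 0, -30],
    [-3, 0, -55],
    [-3, 0, -75]
  ],
  "dr": [
    [0, 0, 0],
    [0, 0, 0],
    [0, 0, 0],
    [0, 0, 0],
    [0, 0, 0],
    [0, 0, 0],
    [0, 0, 0],
    [0, 0, 0],
    [0, 0, 0],
    [0, 0, 0]
  ],
  "jaw": 87
}}

```text
time: 44.72
position: [0.5297, 0.173, 0.1635]
tool_rot: [2.444, 1.973, 0.002]
ft_force: [0.7, 0.2, 0.2]
grip_width: 0.985
grip_force: 0.0
```

Request:
{"method": "send_rows", "body": {
  "xyz": [
    [-10, 0, -5],
    [-35, 0, -20],
    [-70, 0, -30],
    [-105, 0, -30],
    [-140, 0, -30],
    [-175, 0, -30],
    [-205, 0, -30],
    [-230, 0, -30],
    [-240, 0, -30],
    [-240, 0, -30]
  ],
  "dr": [
    [0, 0, 0],
    [0, 0, 0],
    [0, 0, 0],
    [0, 0, 0],
    [0, 0, 0],
    [0, 0, 0],
    [0, 0, 0],
    [0, 0, 0],
    [0, 0, 0],
    [0, 0, 0]
  ]
}}

```text
time: 45.55
position: [0.4779, -0.0651, 0.1912]
tool_rot: [2.45, 1.966, -0.001]
ft_force: [-0.5, 1.1, 0.3]
grip_width: 1.0
grip_force: 0.0
```

```bash
python3 - <<'E'
from h import *
st()
im=get_image('top')
o=cv2.resize(im[195:295,165:285],None,fx=5,fy=5,interpolation=cv2.INTER_CUBIC)
save('end',cv2.convertScaleAbs(o,alpha=1.6))
E
```

```text
s 0.77 -314.98 z 191.19 F -0.7 1.0 0.3 grip 87.0 t 45.55
```

View pics/end.png

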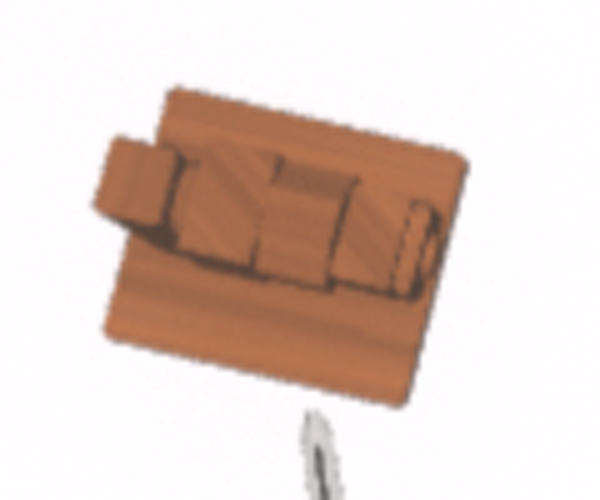

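The final picture shows the square ring (220,205), octagon (305,225) and cap (385,245) snug in line on the dowel, with the gripper clear.

```bash
python3 -c "
from h import *
print(close_job())"
```

```text
the job is handed in; nothing more can be done
None
```

The job is handed in at about 46 s of the 72 s allowed: the square ring, the octagon ring and the end cap are each pushed on to a firm stop (under 10 N in every force reading), though my first close on the octagon missed because the fingertips stand higher than the stated nose length.

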